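# Lay out two soles with their heels for gluing

### The arm

A 6-joint arm with a two-finger parallel gripper is mounted at the origin on the work surface. World frame = base frame: x ahead of the robot, y to its left, z up, the work surface at z = 0. Lengths are in mm, angles in rad, forces in N, time in s.
With the tool pointing down it reaches from about 350 to 775 mm from the base axis. Payload 7.3 kg.
Tool frame: the origin (TCP) lies midway between the tips of the shut fingers; the grasp point (between the pads) lies 19 mm behind it; z points along the fingers, y is the line along which they close (so a half turn about z gives the same grasp; the last joint's range is limited). The gripper opens to 92 mm and grips with 3 to 60 N. Pads are 19 mm wide; open, the fingers measure 130 mm over their backs; the gripper's body (75 mm by 190 mm) begins 47 mm behind the grasp point.
Start: joints at [0.968, 0.342, 1.524, -0, 1.275, -0.146], TCP at [231.555, 471.197, 226.741] pointing down, gripper open.
Joint ranges: [-2.53, 2.53], [-0.77, 2.02], [0.04, 2.7], [-1, 4.14], [0.28, 2.66], [-3.11, 3.11]. Speed limits (rad/s): [2.57, 2.57, 3.14, 3.14, 3.14, 3.14].

### API

Orientations are given as [roll, pitch, yaw] about the fixed x, y, z axes, in that order (R = Rz(yaw) Ry(pitch) Rx(roll)).
In Python, from plant import * gives the robot as it stands.
- The arm moves only by the tool step_arm, never from a script. Its argument "deltas" is one flat list of numbers, 5 for each row, row after row: the shift along the world's x, y, z in mm, then the turn about the world's z in degrees, then the finger opening in mm, from 0 to 91.8. In form: [tx, ty, tz, turn, gripper, tx, ty, tz, turn, gripper, ...]. A call has exactly 10 rows; each row shifts and turns the commanded pose from where the row before left it; what a row does not reach is not made up. A row lasts 1/8 s, in which the tool goes at most 62.5 mm and 10.7 degrees, less where a joint would pass 70% of its speed; a pose out of reach is approached as far as the arm can. A call is refused whole if a number of a shift passes 62.5 or a number of a turn 10.7, either way. A call with a gripper value outside its range is refused whole. The fingers move at their own pace and stop on an object; the grip force is fixed at half the most. Time passes only in rows, so rows that do not move let the fingers close, or fill a call up. It gives the time, the measured TCP pose, the force, the opening and the grip force at its end, in the units of the state.
- get_obs(): the state, without advancing time (a new reading comes with each control period).
- capture(name): name is "scene" or "top" or "wrist"; returns the picture (480x640x3 uint8, red, green, blue); there is no depth.
- camera_params(name): a dict with "mtx" (3x3 intrinsics, pixels), "rvec" (rotation vector, rad) and "tvec" (3), from world to camera coordinates, as OpenCV has them. Camera axes: x right, y down, z forward; pixel columns grow to the right and rows downward; lengths in mm; the calibration is good to about 2 mm. A picture is of the moment at which its call begins: read the wrist's pose just before it. camera_params takes no time and is no camera call; for the wrist camera it gives the pose at the moment of the call.
- close_job(): hands the job in; it is judged then, once.
The state is a dict: "time": time; "joint_positions": joint angles; "dq": joint speeds; "tau": joint torques, N m; "tool_pos": TCP position; "tcp_rot": TCP orientation; "contact_force": force on the tool from outside, world axes, zero at the start; "moment": the same for the moment, N m; "grip_width": finger opening in mm; "finger_force": force on a finger pad.
Only numpy, scipy, OpenCV 4.12 (cv2) and the standard library are available. Lean on these libraries where they do the work, as an engineer would, in place of code of your own. Each camera call takes 0.05 s, during which the arm holds its last target. There are 200 camera calls.

### The job

Lay out the shoemaker's heel job: set each heel block on the heel end of the sole of its own size (the large heel on the large sole, the small on the small), rounded back flush with the sole's rounded heel end and in line with the sole, and stand the iron weight on the middle of the widest part of whichever sole lies on the left as the robot sees it. Put the wide tack tin on the middle of the cork mat between the two soles, with the little wax tin centred on top of it. Everything stands upright, and the glue jar stays where it is.

Things in the scene. Friction and masses are not known exactly. Their poses are not given: they have to be found in the camera images.
- large_sole: The larger pale tan leather sole, fixed flat on the bench: 282 mm long, 6 mm thick, flat on top. Origin: underside, centre of the rounded heel end (radius 30 mm, rear edge at x = -30 mm). +x points along the sole to the toe (away from the robot, within 0.15 rad), z up. Waist 53 mm wide at x = 60 mm; widest (86 mm) at x = 160 mm, y = 0. Lies left (world +y) or right of the small sole.
- small_sole: The smaller pale tan leather sole, fixed flat on the bench, same shape: 212 mm long, 6 mm thick, flat on top. Origin: underside, centre of the rounded heel end (radius 22.5 mm, rear edge at x = -22.5 mm). +x points along the sole to the toe (away from the robot, within 0.15 rad), z up. Widest (64 mm) at x = 120 mm, y = 0.
- large_heel: The larger loose heel block, brown layers, black rubber top, 30 mm high, 0.09 kg. From above a D: round back of radius 28 mm about the origin, then straight sides 56 mm apart to the straight front edge at x = +28 mm. Origin: underside; it belongs over the large sole's origin, x axes in line. Starts upright, straight edge away from the robot (yaw within 0.5 rad). Grip the sides near x = +12 mm.
- small_heel: The smaller loose heel block, same look, 24 mm high, 0.04 kg. From above a D: round back of radius 20 mm about the origin, then straight sides 40 mm apart to the straight front edge at x = +22 mm. Origin: underside; it belongs over the small sole's origin, x axes in line. Starts upright, straight edge away from the robot (yaw within 0.5 rad). Grip the sides near x = +11 mm.
- tack_tin: Closed round steel tin, the wide one: 62 mm diameter, 28 mm high, about 0.15 kg, flat on top. Origin: centre of its underside, z up. Loose, starts upright on the bench.
- wax_tin: Closed round steel tin, the little one: 40 mm diameter, 18 mm high, 0.04 kg. Origin: centre of its underside, z up. Loose, starts upright on the bench.
- weight: Dark iron weight, about 0.45 kg: a round base of 48 mm diameter and 30 mm height, with a round grip knob of 24 mm diameter on top between 38 and 62 mm above the underside (a 16 mm neck below it; fingertips reaching below 30 mm meet the wide base). Origin: centre of its underside, z up. Loose, starts upright on the bench; lift it by the knob.
- cork: Square cork mat with a thin black rubber edge, 80 x 80 mm, 5 mm thick, fixed to the bench between the two soles. Origin: centre of its underside, z up.
- glue_jar: Glue jar standing loose between the front halves of the soles, 50 mm diameter, 65 mm high, pale paper label, black cap. Origin: centre of its underside. It is to be left alone.
Not all that is in view belongs to the job. What is shaped like the small_heel but orange or pink is not meant.

How it is judged:
By the outcome, as a careful person would: the job done as asked, in the order asked, and still so for the second after the job is handed in, with the robot touching nothing.
It also fails if it takes over 128 s, if anything falls off the work surface, if the arm or the gripper's body presses on something with over 40 N, if the wrist force passes 120 N, or if a joint passes its speed limit or range.

## Working session

There is one attempt and no reset: what is moved stays moved. The work goes in short steps, Python scripts to look and compute and a tool call to move; the robot and the scene stay as the last step left them, time stands still between calls to the robot, and variables do not carry over. Pictures are saved under pics/ and viewed, at most 14 in all, crops included, and the job is handed in when it is done.

Besides the shell and the picture viewer there is one more tool, called after "Request:" by a JSON object that holds its "fn" and its "kwargs". step_arm: Moves the arm, as the interface text tells. Its arguments: {"type":"object","properties":{"deltas":{"type":"array","items":{"type":"number"}}},"required":["deltas"]}

```bash
ls; mkdir -p pics; python3 - <<'E'
from plant import *
import cv2
o=get_obs(); print(o['time'],o['tool_pos'],o['tcp_rot'],o['grip_width'])
for n in ('top','scene'):
    cv2.imwrite(f'pics/{n}0.png',capture(n)[:,:,::-1]); p=camera_params(n); print(n,p)
E
```

```text
pics
0.0 [231.31907117 470.83224417 226.00951186] [-3.13998996e+00 -2.21310646e-04  2.68478715e+00] 91.86061476221374
top {'mtx': array([[614.52577004,   0.        , 325.39813828],
       [  0.        , 614.52577004, 237.95028456],
       [  0.        ,   0.        ,   1.        ]]), 'rvec': array([ 2.12414084, -2.14894421,  0.22946144]), 'tvec': array([  12.42059021,  556.79127699, 1160.27947092])}
scene {'mtx': array([[536.06210842,   0.        , 324.32625879],
       [  0.        , 536.06210842, 236.94955244],
       [  0.        ,   0.        ,   1.        ]]), 'rvec': array([ 1.80262419,  1.58809068, -0.70042352]), 'tvec': array([-110.68157332, -345.83289156, 1586.69494144])}
```

View pics/top0.png

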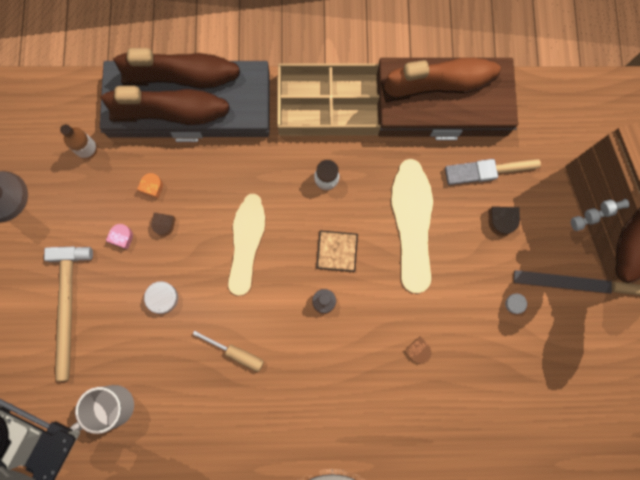

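View pics/scene0.png

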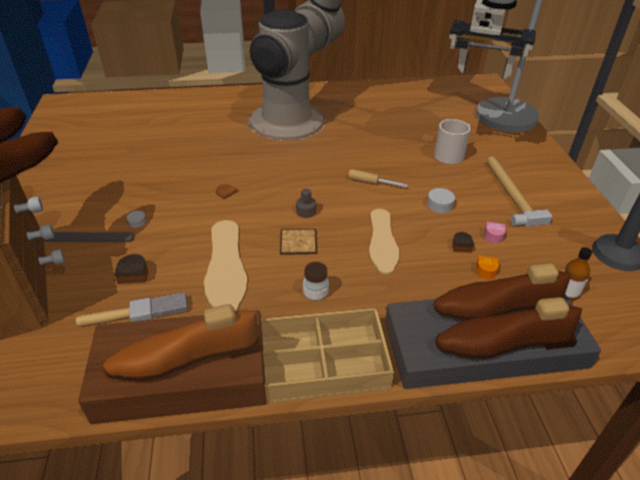

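The top view has the robot at the bottom, with +x up and +y to the left. Small sole at (245,245) on the left, so the weight goes there. Large sole (412,225), large heel (504,220), small heel (162,224), tack tin (160,298), wax tin (517,304), weight (323,301), cork (338,251), jar (327,175). The scene view agrees. Next I zoom in on these.

```bash
cat > h.py <<'E'
import numpy as np, cv2
from scipy.optimize import minimize
def ray(p,uv,z):
    R=cv2.Rodrigues(p['rvec'])[0]; c=-R.T@np.ravel(p['tvec'])
    u=cv2.undistortPoints(np.float64(uv).reshape(-1,1,2),p['mtx'],None)[:,0]
    d=np.c_[u,np.ones(len(u))]@R
    return (c+d*((z-c[2])/d[:,2])[:,None])[:,:2]
def proj(p,X): return cv2.projectPoints(np.float64(X),p['rvec'],p['tvec'],p['mtx'],None)[0][:,0]
E
python3 - <<'E'
from h import *
im=cv2.imread('pics/top0.png')
C=[(504,220),(162,224),(160,298),(517,304),(323,301),(338,251)]
t=[cv2.resize(im[v-26:v+26,u-26:u+26],(260,260),interpolation=cv2.INTER_NEAREST) for u,v in C]
cv2.imwrite('pics/crops0.png',np.vstack([np.hstack(t[:3]),np.hstack(t[3:])]))
from plant import camera_params
p=camera_params('top')
# soles
hsv=cv2.cvtColor(im,cv2.COLOR_BGR2HSV)
m=((im[...,0]>140)&(im[...,2]>215)).astype(np.uint8)
n,l,s,c=cv2.connectedComponentsWithStats(m)
for i in range(1,n):
    if s[i,4]>1000:
        v,u=np.nonzero(l==i); w=ray(p,np.c_[u,v],6); mu=w.mean(0)
        a=np.linalg.eigh(np.cov((w-mu).T))[1][:,1]; a*=np.sign(a[0]); b=np.array([-a[1],a[0]])
        x=(w-mu)@a; y=(w-mu)@b
        print(s[i],mu,'yaw',np.arctan2(a[1],a[0]),'len',np.ptp(x),'wid',np.ptp(y),'rear',mu+a*x.min(), 'ymean rear/front',y[x<x.min()+50].mean(),y[x>x.max()-50].mean())
for k,(u,v) in zip('LH SH TT WT W CORK'.split(),C): print(k,ray(p,[(u,v)],15))
E
```

```text
[ 392  159   41  134 3930] [ 595.44482074 -177.43358969] yaw 0.010706053006645976 len 280.7169067599839 wid 84.21973185720869 rear [ 452.48061128 -178.96423058] ymean rear/front 0.0709398447939745 0.3582681273944773
[ 229  194   36  101 2281] [558.63425966 167.11952435] yaw -0.14794187245914422 len 209.1896959240176 wid 63.052659634560186 rear [452.61843429 182.91914027] ymean rear/front -0.0240970982280733 0.02398952963693214
LH [[ 598.12206166 -363.90634111]]
SH [[595.57585375 335.78785   ]]
TT [[445.67028723 334.52095319]]
WT [[ 425.25769864 -378.44751797]]
W [[435.90193213  11.45637735]]
CORK [[536.67295865 -20.30032668]]
```

View pics/crops0.png

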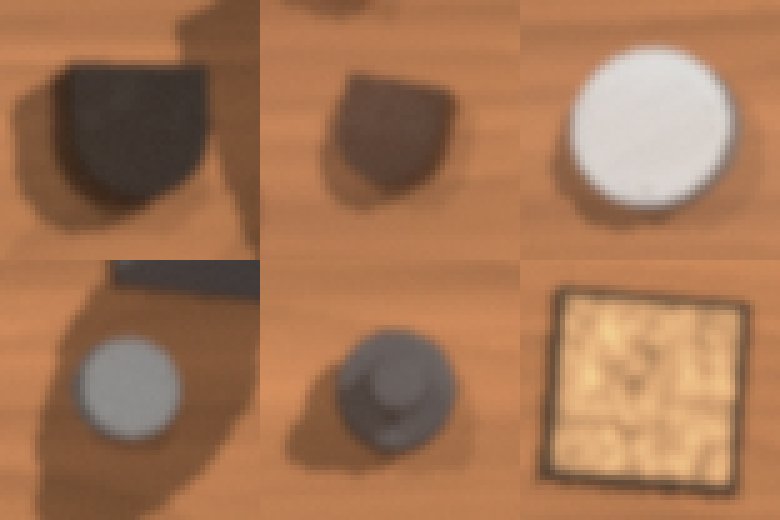

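Crops show all objects cleanly: large heel's flat edge at about yaw 0, small heel turned slightly clockwise. Now silhouette fits.

```bash
cat >> h.py <<'E'
def cyl(r,z0,z1,D=None):
    a=np.linspace(0,2*np.pi,60,endpoint=False); o=np.c_[r*np.cos(a),r*np.sin(a)]
    if D: a=np.linspace(np.pi/2,1.5*np.pi,40); o=np.vstack([np.c_[r*np.cos(a),r*np.sin(a)],[[D,-r],[D,r]]])
    return np.vstack([np.c_[o,np.full(len(o),z)] for z in (z0,z1)])
S=dict(LH=[cyl(28,0,30,28)],SH=[cyl(20,0,24,22)],TT=[cyl(31,0,28)],WT=[cyl(20,0,18)],W=[cyl(24,0,30),cyl(12,38,62)])
K=4
def sil(p,shp,q,off,sz,dz=0):
    m=np.zeros(sz,np.uint8); c,s=np.cos(q[2]),np.sin(q[2])
    for P in shp:
        X=np.c_[P[:,:2]@np.array([[c,s],[-s,c]])+q[:2],P[:,2]+dz]
        uv=(proj(p,X)-off+.5)*K-.5
        cv2.fillConvexPoly(m,cv2.convexHull(np.round(uv*16).astype(np.int32)),1,cv2.LINE_8,4)
    return m
def fit(p,im,uv,shp,maskf,q0,h=30,yaw=True,dz=0):
    u,v=map(int,uv); off=np.array([max(u-h,0),max(v-h,0)])
    cr=cv2.resize(im[off[1]:v+h,off[0]:u+h],None,fx=K,fy=K,interpolation=cv2.INTER_CUBIC)
    M=maskf(cr).astype(np.uint8)
    n,l,s,c=cv2.connectedComponentsWithStats(M); cy,cx=M.shape[0]//2,M.shape[1]//2
    k=l[cy,cx] or 1+np.argmax(s[1:,4]); M=(l==k).astype(np.uint8)
    def f(q):
        if not yaw: q=[q[0],q[1],0]
        m=sil(p,shp,q,off,M.shape,dz); return 1-(m&M).sum()/max((m|M).sum(),1)
    x0=np.array(q0[:3] if yaw else q0[:2],float); best=None
    for st in (8,3):
        sim=np.vstack([x0]+[x0+np.eye(len(x0))[i]*(st if i<2 else .2) for i in range(len(x0))])
        r=minimize(f,x0,method='Nelder-Mead',options=dict(initial_simplex=sim,xatol=.02,fatol=1e-5)); x0=r.x
    return r.x,1-r.fun,cr,M
def hs(c): h=cv2.cvtColor(c,cv2.COLOR_BGR2HSV).astype(int); return h[...,1],h[...,2]
E
python3 - <<'E'
from h import *
from plant import camera_params
im=cv2.imread('pics/top0.png'); p=camera_params('top')
dark=lambda c:(hs(c)[1]<100)|((hs(c)[0]<120)&(hs(c)[1]<130))
dk=lambda c:(hs(c)[1]<108)
sat=lambda c:hs(c)[0]<90
T=[]
for k,uv,mf,yw in [('LH',(504,220),dk,1),('SH',(162,224),dk,1),('TT',(160,298),sat,0),('WT',(517,304),sat,0),('W',(323,301),dark,0)]:
    x,i,cr,M=fit(p,im,uv,S[k],mf,list(ray(p,[uv],15)[0])+[0],h=26 if k!='WT' else 13,yaw=yw); print(k,x.round(3),'iou',round(i,3))
    cs,_=cv2.findContours(M,cv2.RETR_EXTERNAL,2); cv2.drawContours(cr,cs,-1,(0,255,0),1); T.append(cv2.resize(cr,(220,220)))
cv2.imwrite('pics/masks.png',np.hstack(T[:3])) ; cv2.imwrite('pics/masks.png',np.vstack([np.hstack(T[:3]),np.hstack(T[3:]+[T[0]])]))
print('cork',ray(p,[(336.5,250.65)],5), ray(p,[(318.5,230.1),(357.1,233.1),(354.9,271.3),(315.5,268.1)],5))
for nm,mu,yaw,rear,L,r in [('L',(595.44,-177.43),.0107,(452.48,-178.96),280.72,30),('S',(558.63,167.12),-.1479,(452.62,182.92),209.19,22.5)]:
    a=np.array([np.cos(yaw),np.sin(yaw)]); mid=np.array(rear)+a*L/2; Lt=282 if nm=='L' else 212
    o=mid-a*(Lt/2-r); print(nm,'origin',o,'wide',o+a*(160 if nm=='L' else 120))
E
```

```text
LH [ 5.94528e+02 -3.62653e+02 -2.20000e-02] iou 0.941
SH [ 5.92785e+02  3.36557e+02 -2.83000e-01] iou 0.817
TT [447.35  334.031] iou 0.964
WT [ 427.35  -378.756] iou 0.956
W [435.052  10.768] iou 0.903
cork [[539.08519526 -17.74849398]] [[582.22260492  18.5083619 ]
 [575.24329618 -60.7719478 ]
 [496.20393829 -54.42017823]
 [503.59138944  25.54779675]]
L origin [ 481.8383193  -178.64585399] wide [ 641.82916019 -176.93388666]
S origin [473.48469993 179.81141158] wide [592.17462603 162.12804535]
```

View pics/masks.png

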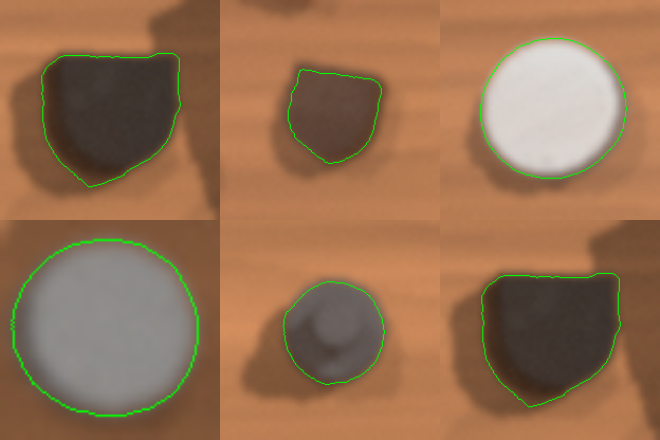

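Fits hold up except for the small heel, whose mask came out small. I'll hover over it and look with the wrist camera.

Request:
{"fn": "step_arm", "kwargs": {"deltas": [46,-17,0,2,80,46,-17,0,2,80,46,-17,0,2,80,46,-17,0,2,80,46,-17,0,2,80,46,-17,0,0,80,46,-17,0,0,80,20,-10,0,0,80,0,0,0,0,80,0,0,0,0,80]}}

```text
time: 1.35
tool_pos: [572.5, 342.7, 226.4]
tcp_rot: [-3.141, -0.001, 2.86]
contact_force: [-0.9, 0.9, -0.4]
grip_width: 80.1
finger_force: 0.0
```

```bash
cat >> h.py <<'E'
def st():
    from plant import get_obs
    o=get_obs(); y=o['tcp_rot'][2]
    print('t',round(o['time'],2),'pos',o['tool_pos'].round(1),'ya',np.degrees(np.arctan2(-np.cos(y),np.sin(y))).round(2),'w',round(float(np.ravel(o['grip_width'])[0]),1),'F',np.round(o['contact_force'],1),'j6',round(o['joint_positions'][5],2)); return o
E
python3 - <<'E'
from h import *; from plant import *
st(); p=camera_params('wrist'); im=capture('wrist'); cv2.imwrite('pics/w1.png',im[:,:,::-1])
R=cv2.Rodrigues(p['rvec'])[0]; print(p['mtx'],-R.T@p['tvec'],R)
print(proj(p,[(592.8,336.6,24),(592.8,336.6,0)]))
E
```

```text
t 1.35 pos [572.5 342.7 226.4] ya 73.86 w 80.1 F [-0.9  0.9 -0.4] j6 -0.86
[[428.10094154   0.         323.33642675]
 [  0.         428.10094154 229.28843799]
 [  0.           0.           1.        ]] [501.19642283 362.65786566 383.77532071] [[ 2.77807909e-01  9.60636491e-01 -5.45381115e-04]
 [ 9.24129919e-01 -2.67095409e-01  2.73210425e-01]
 [ 2.62310235e-01 -7.64040198e-02 -9.61954139e-01]]
[[324.04083743 221.60229125]
 [324.01386539 214.94826361]]
```

View pics/w1.png

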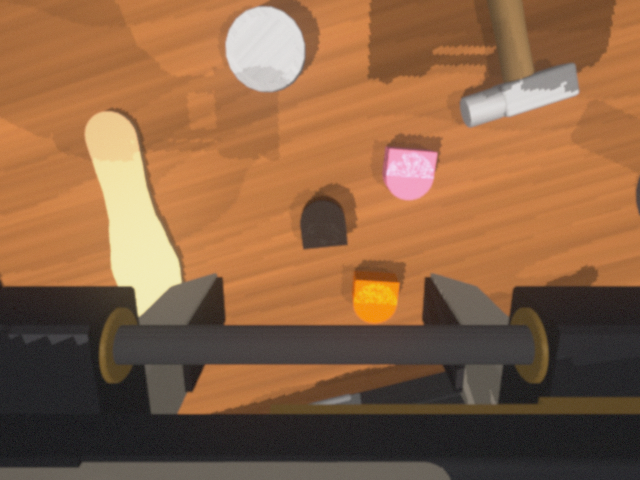

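The wrist view shows the black-topped small heel at (324,222), orange (376,297) and pink (410,172) decoys, and the tack tin (265,49). I'll refine the heel's pose here and check the finger clearance.

```bash
python3 - <<'E'
from h import *; from plant import camera_params
im=cv2.imread('pics/w1.png'); p=camera_params('wrist')
x,i,_,M=fit(p,im,(324,222),S['SH'],lambda c:hs(c)[1]<95,[592.8,336.6,-.28],h=34); print('SH',x,i,M.sum()/16)
x,i,_,_=fit(p,im,(265,49),S['TT'],lambda c:hs(c)[0]<90,[447,334,0],h=48,yaw=False); print('TT',x,i)
b=ray(p,[(376,297)],12)[0]; print('orange',b, ray(p,[(410,172)],12)[0])
c,s=np.cos(-.28),np.sin(-.28); d=b-[592.8,336.6]; print('in heel frame',c*d[0]+s*d[1],-s*d[0]+c*d[1])
m=((im[...,0]>120)&(im[...,2]>190)&(hs(im)[0]<140)).astype(np.uint8)
print(ray(p,[(111,111)],6))
E
```

```text
SH [ 5.93838698e+02  3.34870718e+02 -1.61651808e-01] 0.9049214720708645 1941.0
TT [446.8761045  331.27924229] 0.9767663028453262
orange [680.42761225 362.81781191] [573.72034031 420.2569028 ]
in heel frame 76.96955288425241 49.413156329617266
[[453.56503485 188.26788449]]
```

Request:
{"fn": "step_arm", "kwargs": {"deltas": [16,-5,0,3.3,66,16,-4,0,3.3,66,0,0,-40,0,66,0,0,-40,0,66,0,0,-40,0,66,0,0,-40,0,66,0,0,-30,0,66,0,0,-20,0,66,0,0,-11.5,0,66,0,0,0,0,66]}}

```text
time: 2.65
tool_pos: [605.3, 333.4, 5.1]
tcp_rot: [-3.141, -0.0, 2.975]
contact_force: [0.8, -0.2, 0.8]
grip_width: 66.1
finger_force: 0.0
```

Request:
{"fn": "step_arm", "kwargs": {"deltas": [0,0,0,0,30,0,0,0,0,30,0,0,0,0,30,0,0,0,0,30,0,0,10,0,30,0,0,15,0,30,0,0,15,0,30,0,0,20,0,30,0,0,0,0,30,0,0,0,0,30]}}

```text
time: 3.9
tool_pos: [605.3, 333.1, 65.1]
tcp_rot: [-3.141, -0.0, 2.975]
contact_force: [-0.1, 0.2, -0.2]
grip_width: 39.7
finger_force: 30.0
```

Request:
{"fn": "step_arm", "kwargs": {"deltas": [-30,-38.5,0,0.5,30,-30,-38.5,0,0.5,30,-30,-39,0,0,30,-30.4,-39,0,0,30,0,0,-20,0,30,0,0,-10,0,30,0,0,0,0,30,0,0,0,0,30,0,0,0,0,30,0,0,0,0,30]}}

```text
time: 5.15
tool_pos: [485.4, 178.4, 35.5]
tcp_rot: [3.141, 0.001, 2.992]
contact_force: [0.0, 0.2, -0.4]
grip_width: 39.7
finger_force: 30.0
```

```bash
python3 - <<'E'
from h import *; from plant import *
o=st(); p=camera_params('wrist'); im=capture('wrist')[:,:,::-1].copy(); cv2.imwrite('pics/w2.png',im)
t=capture('top')[:,:,::-1]; cv2.imwrite('pics/t2.png',t)
print(proj(p,[(473.5,179.8,6),(451,183,6),(473.5,179.8,55)]))
for nm,h,q in (('held',31,(473.5,179.8,-.148)),):
    m=sil(p,S['SH'],q,np.array([0,0]),(1920,2560),h); cs,_=cv2.findContours(m,0,1); big=cv2.resize(im,None,fx=4,fy=4); cv2.drawContours(big,cs,-1,(0,255,0),2)
c=proj(p,[(473.5,179.8,40)])[0]*4; u,v=int(c[0]),int(c[1]); print(u,v)
a=np.linspace(np.pi/2,1.5*np.pi,50); w=-.148
def line(xy,z):
    X=np.c_[473.5+xy[:,0]*np.cos(w)-xy[:,1]*np.sin(w),179.8+xy[:,0]*np.sin(w)+xy[:,1]*np.cos(w),np.full(len(xy),z)]
    cv2.polylines(big,[np.round(proj(p,X)*4+1.5).astype(int)],False,(255,0,0),2)
line(np.c_[22.5*np.cos(a),22.5*np.sin(a)],6)
cv2.imwrite('pics/w2c.png',cv2.resize(big[max(v-300,0):v+300,max(u-400,0):u+400],None,fx=1,fy=1))
E
```

```text
t 5.15 pos [485.4 178.4  35.5] ya 81.45 w 39.7 F [ 0.   0.2 -0.4] j6 -1.22
[[324.01200708 248.30391919]
 [323.63443909 199.81902613]
 [324.24592824 292.82637051]]
1296 1105
```

View pics/w2c.png

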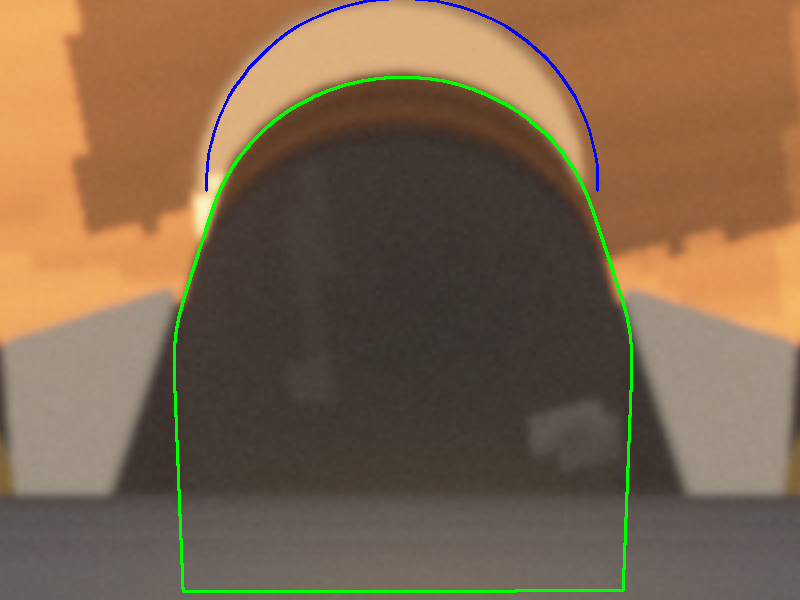

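```bash
python3 - <<'E'
from h import *; from plant import camera_params
im=cv2.imread('pics/w2.png'); p=camera_params('wrist')
s=cv2.GaussianBlur(im,(3,3),0).astype(float)[...,0]  # blue separates sole from wood
c0=proj(p,[(473.5,179.8,6)])[0]; P=[]
for a in np.linspace(np.pi+.15,2*np.pi-.15,60):
    if abs(a)<0: continue
    r=np.arange(30,62,.25); u=c0[0]+r*np.cos(a); v=c0[1]+r*np.sin(a)
    g=cv2.remap(s.astype(np.float32),u.astype(np.float32)[None],v.astype(np.float32)[None],1)[0]
    d=np.gradient(g); k=np.argmin(d)
    if d[k]<-3: P.append((u[k],v[k]))
w=ray(p,P,6)
from scipy.optimize import least_squares
r=least_squares(lambda q:np.hypot(w[:,0]-q[0],w[:,1]-q[1])-22.5,[473,180],loss='soft_l1')
r2=least_squares(lambda q:np.hypot(w[:,0]-q[0],w[:,1]-q[1])-q[2],[473,180,22],loss='soft_l1')
print(len(w),r.x,r.fun.std(),r2.x); print(r.fun.round(1))
E
```

```text
49 [473.30055371 178.40604159] 0.23067198817465137 [472.67466561 178.51636579  22.03831404]
[-0.4 -0.1 -0.3 -0.4 -0.3 -0.2 -0.2 -0.1 -0.2 -0.  -0.2 -0.2 -0.  -0.1
 -0.2  0.2 -0.   0.3  0.1 -0.   0.1  0.4  0.4  0.5 -0.1  0.2  0.1  0.3
  0.2  0.2  0.2  0.1 -0.2  0.3 -0.2 -0.3 -0.4 -0.1 -0.3 -0.2 -0.1 -0.3
 -0.3 -0.4 -0.1 -0.1 -0.2 -0.2 -0. ]
```

Request:
{"fn": "step_arm", "kwargs": {"deltas": [-0.2,-1.4,0,0,30,0,0,-12,0,30,0,0,-8,0,30,0,0,-4,0,30,0,0,0,0,30,0,0,0,0,54,0,0,0,0,54,0,0,0,0,54,0,0,30,0,54,0,0,40,0,54]}}

```text
time: 6.5
tool_pos: [484.2, 176.6, 81.0]
tcp_rot: [-3.141, -0.003, 2.992]
contact_force: [0.2, -0.5, -0.3]
grip_width: 54.1
finger_force: 0.0
```

Request:
{"fn": "step_arm", "kwargs": {"deltas": [0,0,40,0,54,0,0,30,0,70,-10,0,0,0,80,0,0,0,0,80,0,0,0,0,80,0,0,0,0,80,0,0,0,0,80,0,0,0,0,80,0,0,0,0,80,0,0,0,0,80]}}

```text
time: 7.75
tool_pos: [475.0, 176.8, 151.2]
tcp_rot: [3.141, 0.0, 2.992]
contact_force: [-0.6, 0.1, 0.0]
grip_width: 80.0
finger_force: 0.0
```

```bash
cat >> h.py <<'E'
def arc(p,im,q,r,z,pix,thr=-3,sect=(np.pi*.55,np.pi*1.45),n=60,ch=0,rng=4):
    """fit circle (known r, height z) to strongest fall of channel ch going outward, over world sector"""
    s=cv2.GaussianBlur(im,(3,3),0)[...,ch].astype(np.float32); W=[]
    for a in np.linspace(*sect,n):
        rr=np.arange(r-rng,r+rng,.1); X=np.c_[q[0]+rr*np.cos(a),q[1]+rr*np.sin(a),np.full(len(rr),z)]
        uv=proj(p,X).astype(np.float32); g=cv2.remap(s,uv[None,:,0],uv[None,:,1],1)[0]; d=np.gradient(g)*pix; k=np.argmin(d)
        if d[k]<thr*.1: W.append(X[k,:2])
    from scipy.optimize import least_squares
    W=np.array(W); f=least_squares(lambda c:np.hypot(*(W-c).T)-r,q[:2],loss='soft_l1'); return f.x,f.fun.std(),len(W)
E
python3 - <<'E'
from h import *; from plant import *
o=st(); p=camera_params('wrist'); im=capture('wrist')[:,:,::-1].copy(); cv2.imwrite('pics/w3.png',im)
print(arc(p,im,(473.3,178.4),22.5,6,1))
print(arc(p,im,(473.3,178.4),20,30,1), arc(p,im,(473.3,178.4),20,30,-1))
c=proj(p,[(473.5,179.8,20)])[0]; print(c)
x,i,_,M=fit(p,im,c,S['SH'],lambda c:hs(c)[1]<110,[473.3,178.4,-.148],h=50,dz=6); print(x,i)
u,v=map(int,c); cv2.imwrite('pics/w3c.png',cv2.resize(im[v-60:v+60,u-80:u+80],(800,600),interpolation=cv2.INTER_CUBIC))
E
```

```text
t 7.75 pos [475.  176.8 151.2] ya 81.43 w 80.0 F [-0.6  0.1  0. ] j6 -1.22
(array([473.18294987, 178.19398165]), np.float64(0.7788873036079231), 58)
(array([471.75258741, 178.43571024]), np.float64(1.4715468126167357), 57) (array([469.56858614, 178.32938872]), np.float64(0.5877765917561973), 58)
[328.30883671 215.60924752]
[ 4.72448824e+02  1.77846658e+02 -1.49518142e-01] 0.9180452591164033
```

View pics/w3c.png

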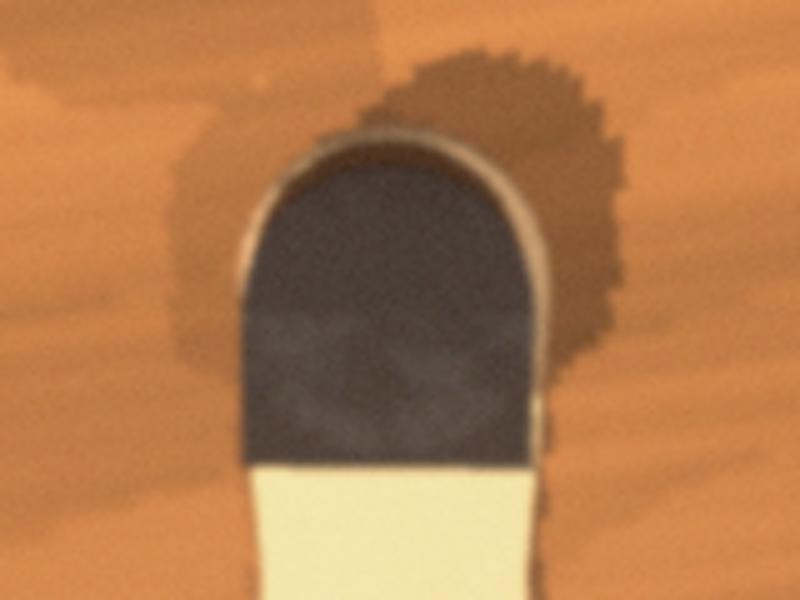

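The small heel sits on the sole's heel end within about 1 mm and in line with it. Next, the large heel.

Request:
{"fn": "step_arm", "kwargs": {"deltas": [9,-54,12,1,84,9,-54,12,1,84,9,-54,12,1,84,9,-54,12,1,84,9,-54,12,1,84,9,-54,12,1,84,9,-54,0,1,84,9,-54,0,0,84,9,-54,0,0,84,9,-54,0,0,84]}}

```text
time: 9.05
tool_pos: [565.0, -365.0, 223.2]
tcp_rot: [3.141, 0.0, 3.114]
contact_force: [1.1, -0.8, 0.2]
grip_width: 84.2
finger_force: 0.0
```

Request:
{"fn": "step_arm", "kwargs": {"deltas": [0,0,0,0,84,0,0,0,0,84,0,0,0,0,84,0,0,0,0,84,0,0,0,0,84,0,0,0,0,84,0,0,0,0,84,0,0,0,0,84,0,0,0,0,84,0,0,0,0,84]}}

```text
time: 10.3
tool_pos: [564.9, -363.3, 223.2]
tcp_rot: [3.142, 0.0, 3.114]
contact_force: [0.1, 0.7, 0.1]
grip_width: 83.8
finger_force: 0.0
```

```bash
python3 - <<'E'
from h import *; from plant import *
o=st(); p=camera_params('wrist'); im=capture('wrist')[:,:,::-1].copy(); cv2.imwrite('pics/w4.png',im)
c=proj(p,[(595,-363,15)])[0]; print(c)
for t in (70,95):
    x,i,cr,M=fit(p,im,c,S['LH'],lambda c:hs(c)[1]<t,[594.5,-362.7,-.02],h=50); print(x,i)
c=proj(p,[(427,-378.7,9)])[0]; print(c)
try: print(fit(p,im,c,S['WT'],lambda c:hs(c)[0]<90,[427,-378.7,0],h=30,yaw=False)[:2])
except Exception as e: print(e)
E
```

```text
t 10.3 pos [ 564.9 -363.3  223.2] ya 88.42 w 83.8 F [0.1 0.7 0.1] j6 -2.23
[325.25470021 229.53401925]
[ 6.01031876e+02 -3.64610639e+02 -1.02847601e-01] 0.013852171358780474
[ 5.96468248e+02 -3.64387721e+02 -2.76142517e-02] 0.9205751666255245
[299.94129652  24.62964596]
(array([ 426.56402514, -379.28229003]), np.float64(0.9720600613646855))
```

View pics/w4.png

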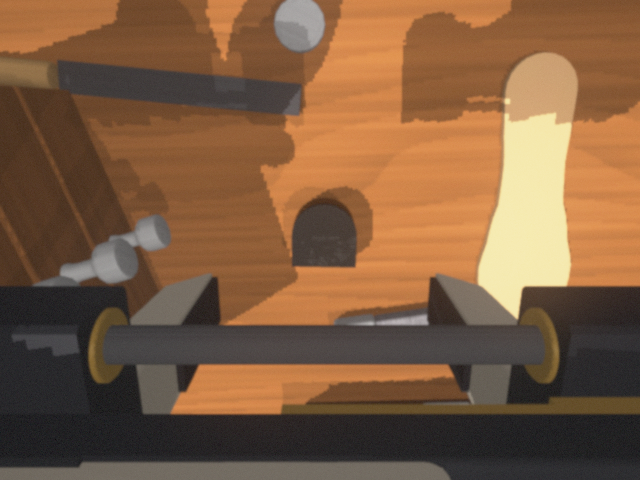

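The wrist view shows the large heel at (325,235) with clear sides; the rack knobs at (150,230) are far enough away. Grasping.

Request:
{"fn": "step_arm", "kwargs": {"deltas": [22,-1,0,0,78,21.6,-0.4,-18,0,78,0,0,-40,0,78,0,0,-40,0,78,0,0,-40,0,78,0,0,-40,0,78,0,0,-25,0,78,0,0,-15,0,78,0,0,0,0,78,0,0,0,0,45]}}

```text
time: 11.6
tool_pos: [609.3, -365.2, 6.7]
tcp_rot: [-3.14, 0.002, 3.114]
contact_force: [0.3, -0.4, 1.6]
grip_width: 71.9
finger_force: 0.0
```

Request:
{"fn": "step_arm", "kwargs": {"deltas": [0,0,0,0,45,0,0,0,0,45,0,0,0,0,45,0,0,10,0,45,0,0,20,0,45,0,0,30,0,45,0,0,0,0,45,0,0,0,0,45,0,0,0,0,45,0,0,0,0,45]}}

```text
time: 12.85
tool_pos: [608.1, -364.3, 64.2]
tcp_rot: [3.14, -0.001, 3.114]
contact_force: [0.3, 1.0, -1.3]
grip_width: 55.7
finger_force: 29.9
```

Request:
{"fn": "step_arm", "kwargs": {"deltas": [-28,46,0,1.1,45,-28,46,0,1.1,45,-28,46,0,0,45,-30.7,47.8,0,0,45,0,0,-19,0,45,0,0,-10,0,45,0,0,0,0,45,0,0,0,0,45,0,0,0,0,45,0,0,0,0,45]}}

```text
time: 14.1
tool_pos: [494.0, -179.1, 36.5]
tcp_rot: [-3.141, 0.0, -3.131]
contact_force: [0.2, 0.3, -0.7]
grip_width: 55.6
finger_force: 29.9
```

```bash
python3 - <<'E'
from h import *; from plant import *
from scipy.optimize import least_squares
o=st(); p=camera_params('wrist'); im=capture('wrist')[:,:,::-1].copy(); cv2.imwrite('pics/w5.png',im)
# held heel rear arc via silhouette overlay, sole by radial edge
s=cv2.GaussianBlur(im,(3,3),0)[...,0].astype(np.float32); o0=(481.8,-178.6)
c0=proj(p,[(*o0,6)])[0]; e=proj(p,[(o0[0]-30,o0[1],6)])[0]; R=np.hypot(*(e-c0)); print(c0,R); P=[]
for a in np.linspace(np.pi+.15,2*np.pi-.15,60):
    r=np.arange(R-9,R+10,.25); u=c0[0]+r*np.cos(a); v=c0[1]+r*np.sin(a)
    g=cv2.remap(s,u.astype(np.float32)[None],v.astype(np.float32)[None],1)[0]; d=np.gradient(g); k=np.argmin(d)
    if d[k]<-3: P.append((u[k],v[k]))
w=ray(p,P,6); r=least_squares(lambda q:np.hypot(*(w-q).T)-30,o0,loss='soft_l1'); print(len(w),r.x,r.fun.round(1))
q=(481.8,-178.6,.01); big=cv2.resize(im,None,fx=4,fy=4); m=sil(p,S['LH'],q,np.array([0,0]),(1920,2560),31)
cs,_=cv2.findContours(m,0,1); cv2.drawContours(big,cs,-1,(0,255,0),2)
a=np.linspace(np.pi/2,1.5*np.pi,50); X=np.c_[r.x[0]+30*np.cos(a),r.x[1]+30*np.sin(a),a*0+6]
cv2.polylines(big,[np.round(proj(p,X)*4+1.5).astype(int)],False,(255,0,0),2)
c=proj(p,[(*o0,40)])[0]*4; u,v=map(int,c); cv2.imwrite('pics/w5c.png',big[max(v-400,0):v+200,max(u-400,0):u+400])
E
```

```text
t 14.1 pos [ 494.  -179.1   36.5] ya 90.61 w 55.6 F [ 0.2  0.3 -0.7] j6 -2.08
[326.04557216 247.26209027] 64.43052450132464
57 [ 481.97818983 -179.96334908] [-0.1 -0.3 -0.3 -0.5 -0.3  0.  -0.   0.  -0.  -0.2 -0.1 -0.1 -0.1 -0.1
  0.  -0.  -0.   0.1 -0.1  0.1 -0.2 -0.   0.3  0.5 -0.1  0.1 -0.2  0.2
  0.3 -0.1 -0.1  0.1 -0.1  0.4  0.7  0.3 -0.1  0.1  0.   0.5 -0.1 -0.3
 -0.   0.1  0.1 -0.1 -0.2 -0.1 -0.1 -0.2 -0.4 -0.2 -0.2 -0.3 -0.3 -0.3
 -0. ]
```

View pics/w5c.png

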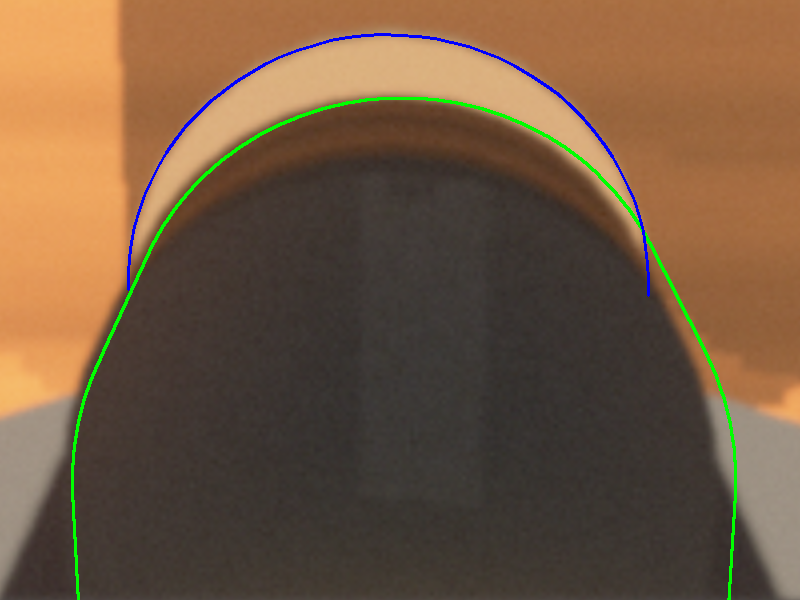

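Request:
{"fn": "step_arm", "kwargs": {"deltas": [0,-0.4,0,0,45,0,0,-12,0,45,0,0,-8,0,45,0,0,-4.5,0,45,0,0,0,0,45,0,0,0,0,72,0,0,0,0,72,0,0,0,0,72,0,0,30,0,72,0,0,40,0,72]}}

```text
time: 15.4
tool_pos: [493.1, -178.9, 81.5]
tcp_rot: [3.14, -0.002, -3.131]
contact_force: [0.5, -0.1, 0.2]
grip_width: 71.9
finger_force: 0.0
```

Request:
{"fn": "step_arm", "kwargs": {"deltas": [0,0,40,0,72,-5,0,40,0,72,-5,0,0,0,80,0,0,0,0,80,0,0,0,0,80,0,0,0,0,80,0,0,0,0,80,0,0,0,0,80,0,0,0,0,80,0,0,0,0,80]}}

```text
time: 16.65
tool_pos: [483.9, -179.2, 161.8]
tcp_rot: [3.142, 0.0, -3.131]
contact_force: [-0.8, -0.0, -0.1]
grip_width: 80.1
finger_force: 0.0
```

```bash
python3 - <<'E'
from h import *; from plant import *
o=st(); p=camera_params('wrist'); im=capture('wrist')[:,:,::-1].copy(); cv2.imwrite('pics/w6.png',im)
c=proj(p,[(481.8,-179,20)])[0]; u,v=map(int,c)
x,i,_,M=fit(p,im,c,S['LH'],lambda c:hs(c)[1]<100,[481.8,-179.4,0.01],h=60,dz=6); print(x,i)
print(arc(p,im,(482,-179.9),30,6,1)); print(c)
cv2.imwrite('pics/w6c.png',cv2.resize(im[max(v-60,0):v+60,u-80:u+80],(800,600),interpolation=cv2.INTER_CUBIC))
E
```

```text
t 16.65 pos [ 483.9 -179.2  161.8] ya 90.63 w 80.1 F [-0.8 -0.  -0.1] j6 -2.09
[ 4.81472981e+02 -1.79373201e+02  6.56631641e-03] 0.9256156793338898
(array([ 481.52199845, -179.83723736]), np.float64(1.3022066104841237), 59)
[324.5368091  211.97669189]
```

View pics/w6c.png

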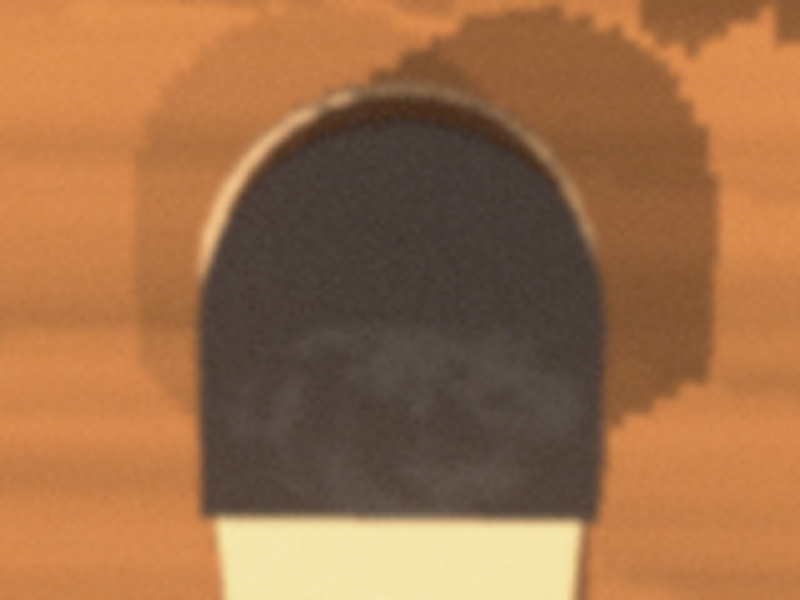

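The large heel is on the sole within about 0.5 mm and in line. Next, the weight.

Request:
{"fn": "step_arm", "kwargs": {"deltas": [-12,31,16,0,60,-12,31,16,0,60,-12,31,16,0,60,-12,31,15,0,60,-12,31,0,0,60,-9,33,0,0,60,0,0,0,0,60,0,0,0,0,60,0,0,0,0,60,0,0,0,0,60]}}

```text
time: 17.95
tool_pos: [415.1, 8.2, 224.6]
tcp_rot: [3.142, -0.0, -3.132]
contact_force: [-0.5, 0.1, 0.1]
grip_width: 59.9
finger_force: 0.0
```

```bash
python3 - <<'E'
from h import *; from plant import *
o=st(); p=camera_params('wrist'); im=capture('wrist')[:,:,::-1].copy(); cv2.imwrite('pics/w7.png',im)
c=proj(p,[(435,10,20)])[0]; print(c, proj(p,[(537,-19,5)]))
x,i,cr,M=fit(p,im,c,S['W'],lambda c:(hs(c)[0]<110)&(hs(c)[1]<140),[435,10,0],h=70,yaw=False); print(x,i)
cs,_=cv2.findContours(M,0,1); cv2.drawContours(cr,cs,-1,(0,255,0),2)
m=sil(p,S['W'],[*x,0],np.array([max(int(c[0])-70,0),max(int(c[1])-70,0)]),M.shape); cs,_=cv2.findContours(m,0,1); cv2.drawContours(cr,cs,-1,(255,0,0),2)
cv2.imwrite('pics/w7c.png',cr)
E
```

```text
t 17.95 pos [415.1   8.2 224.6] ya 90.56 w 59.9 F [-0.5  0.1  0.1] j6 -1.75
[325.92437847 219.64154322] [[294.78126812 316.99442573]]
[437.19895416   8.86068223] 0.8775668877201006
```

View pics/w7c.png

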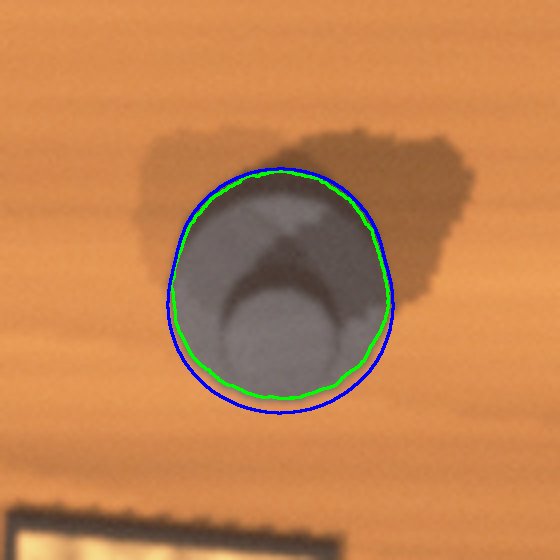

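Request:
{"fn": "step_arm", "kwargs": {"deltas": [11,0.7,-30,0,55,10.4,0,-40,0,55,0,0,-40,0,55,0,0,-40,0,55,0,0,-25,0,55,0,0,-13.6,0,55,0,0,0,0,55,0,0,0,0,15,0,0,0,0,15,0,0,0,0,15]}}

```text
time: 19.25
tool_pos: [436.6, 9.5, 36.7]
tcp_rot: [-3.141, 0.001, -3.131]
contact_force: [0.8, 0.5, 0.1]
grip_width: 29.9
finger_force: 0.0
```

Request:
{"fn": "step_arm", "kwargs": {"deltas": [0,0,0,0,15,0,0,0,0,15,0,0,10,0,15,0,0,20,0,15,0,0,30,0,15,0,0,0,0,15,0,0,0,0,15,0,0,0,0,15,0,0,0,0,15,0,0,0,0,15]}}

```text
time: 20.5
tool_pos: [436.0, 9.5, 95.7]
tcp_rot: [3.141, -0.001, -3.131]
contact_force: [-0.3, 0.1, -4.4]
grip_width: 23.2
finger_force: 30.0
```

Request:
{"fn": "step_arm", "kwargs": {"deltas": [26,25,0,0,15,26,25,0,0,15,26,25,0,0,15,26,25,0,0,15,26,25,0,0,15,26,26.7,0,0,15,0,0,-20,0,15,0,0,-15,0,15,0,0,0,0,15,0,0,0,0,15]}}

```text
time: 21.75
tool_pos: [592.5, 160.9, 61.6]
tcp_rot: [3.141, 0.001, -3.131]
contact_force: [0.5, -1.2, -4.0]
grip_width: 23.5
finger_force: 30.0
```

```bash
python3 - <<'E'
from h import *; from plant import *
o=st(); p=camera_params('wrist'); im=capture('wrist')[:,:,::-1].copy(); cv2.imwrite('pics/w8.png',im)
q=[592,161.2,0]; m=sil(p,S['W'],q,np.array([0,0]),(1920,2560),o['tool_pos'][2]-36.2); big=cv2.resize(im,None,fx=4,fy=4)
cs,_=cv2.findContours(m,0,1); cv2.drawContours(big,cs,-1,(0,255,0),3)
cv2.imwrite('pics/w8c.png',cv2.resize(big,(800,600),interpolation=cv2.INTER_AREA))
E
```

```text
t 21.75 pos [592.5 160.9  61.6] ya 90.59 w 23.5 F [ 0.5 -1.2 -4. ] j6 -1.44
```

View pics/w8c.png

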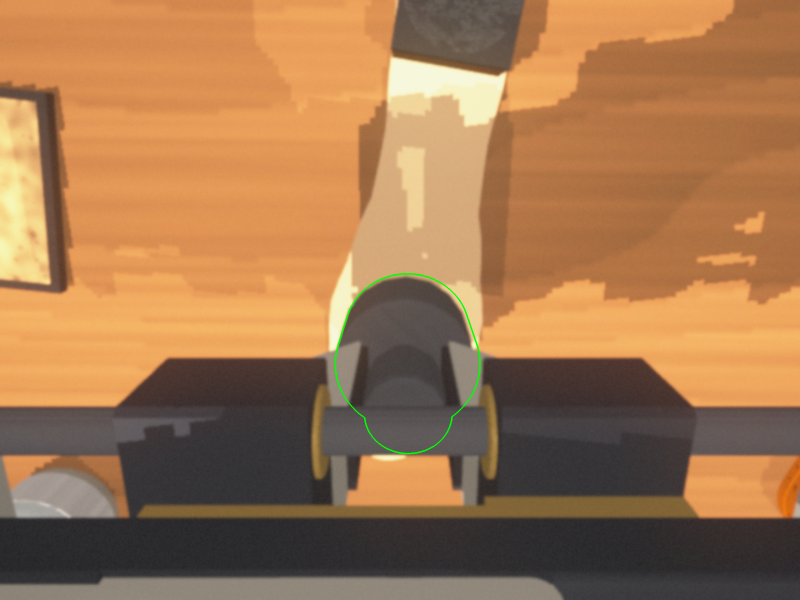

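Request:
{"fn": "step_arm", "kwargs": {"deltas": [-0.7,0.2,-10,0,15,0,0,-6,0,15,0,0,-3.2,0,15,0,0,0,0,15,0,0,0,0,40,0,0,0,0,40,0,0,0,0,40,0,0,30,0,40,0,0,50,0,40,-20,0,50,0,40]}}

```text
time: 23.05
tool_pos: [572.2, 161.2, 173.0]
tcp_rot: [3.141, 0.001, -3.131]
contact_force: [-0.3, 0.6, 0.7]
grip_width: 40.3
finger_force: 0.0
```

Request:
{"fn": "step_arm", "kwargs": {"deltas": [-30,0,30,0,60,0,0,0,0,80,0,0,0,0,80,0,0,0,0,80,0,0,0,0,80,0,0,0,0,80,0,0,0,0,80,0,0,0,0,80,0,0,0,0,80,0,0,0,0,80]}}

```text
time: 24.3
tool_pos: [541.6, 161.4, 202.0]
tcp_rot: [3.141, 0.0, -3.131]
contact_force: [0.7, -0.2, 0.1]
grip_width: 80.0
finger_force: 0.0
```

```bash
python3 - <<'E'
from h import *; from plant import *
o=st(); p=camera_params('wrist'); im=capture('wrist')[:,:,::-1].copy(); cv2.imwrite('pics/w9.png',im)
c=proj(p,[(592,161,25)])[0]; print(c)
x,i,cr,M=fit(p,im,c,S['W'],lambda c:(hs(c)[1]<120),[592,161,0],h=60,yaw=False,dz=6); print(x,i)
# sole edges across widest: bright-sole mask (blue channel vs wood), scan lines perpendicular to the sole axis
s=cv2.GaussianBlur(im,(3,3),0)[...,0].astype(np.float32); yaw=-.148; a=np.array([np.cos(yaw),np.sin(yaw)]); b=np.array([-a[1],a[0]]); O=np.array([473.3,179.])
for d in (60,80,95,105,115,120,125,135,145):
    res=[]
    for sg in (1,-1):
        t=np.arange(12,40,.1); X=np.c_[O+a*d+sg*t[:,None]*b,t*0+6]; uv=proj(p,X).astype(np.float32); g=cv2.remap(s,uv[None,:,0],uv[None,:,1],1)[0]
        k=np.argmin(np.gradient(g)); res.append(t[k])
    print(d,res[0],res[1],'mid',(res[0]-res[1])/2)
u,v=map(int,c); cv2.imwrite('pics/w9c.png',cv2.resize(im[max(v-75,0):v+75,u-100:u+100],(800,600),interpolation=cv2.INTER_CUBIC))
E
```

```text
t 24.3 pos [541.6 161.4 202. ] ya 90.63 w 80.0 F [ 0.7 -0.2  0.1] j6 -1.43
[322.92183168 263.44146027]
[588.25506099 160.37168059] 0.8350671531713376
60 19.99999999999997 20.999999999999968 mid -0.4999999999999982
80 24.09999999999996 24.899999999999956 mid -0.3999999999999986
95 26.699999999999946 27.399999999999945 mid -0.34999999999999964
105 29.499999999999936 29.399999999999938 mid 0.049999999999998934
115 31.39999999999993 32.09999999999993 mid -0.34999999999999964
120 31.59999999999993 32.09999999999993 mid -0.25
125 32.09999999999993 32.59999999999992 mid -0.24999999999999645
135 30.699999999999932 31.09999999999993 mid -0.1999999999999993
145 29.69999999999994 29.799999999999937 mid -0.049999999999998934
```

View pics/w9c.png

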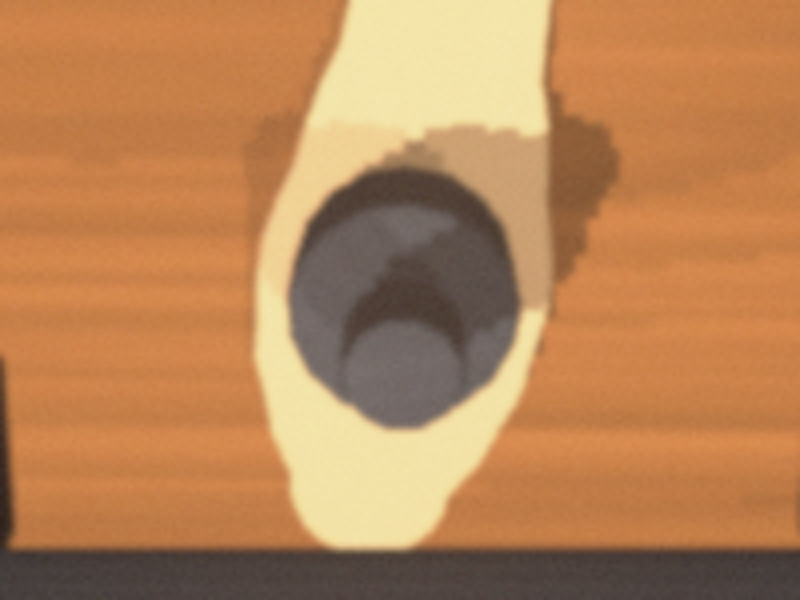

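```bash
python3 - <<'E'
from h import *; from plant import *
p=camera_params('wrist'); im=cv2.imread('pics/w9.png')
print(ray(p,[(222+405/4-.4,188+168/4-.4)],6),'want 568',ray(p,[(222+402/4-.4,188+373/4-.4)],68))
print(ray(p,[(222+289/4,188+300/4),(222+519/4,188+300/4)],30))
t=cv2.imread('pics/t2.png'); t=capture('top')[:,:,::-1].copy(); cv2.imwrite('pics/t3.png',t); p=camera_params('top')
for th in (110,130):
  c=proj(p,[(592,161,25)])[0]; print(fit(p,t,c,S['W'],lambda c:hs(c)[1]<th,[592,161,0],h=24,yaw=False,dz=6)[:2])
E
```

```text
[[568.18567833 160.6608463 ]] want 568 [[589.50766973 160.40657566]]
[[590.00283407 137.52060721]
 [589.47815084 184.56445829]]
(array([609.96060682, 188.31141688]), np.float64(0.3383549261825851))
(array([618.07156372, 185.6194458 ]), np.float64(0.320344998664275))
```

Weight's base rear edge measures 568.2 against 568 wanted, and it is centred across the sole within about 1 mm. Next, the tack tin.

Request:
{"fn": "step_arm", "kwargs": {"deltas": [-24,43,0,0,86,-24,43,0,0,86,-24,43,0,0,86,-22.6,41.6,0,0,86,0,0,-40,0,86,0,0,-40,0,86,0,0,-40,0,86,0,0,-40,0,86,0,0,-22,0,86,0,0,-14.5,0,86]}}

```text
time: 25.65
tool_pos: [446.7, 331.8, 4.3]
tcp_rot: [-3.141, -0.001, -3.131]
contact_force: [-0.2, 1.0, -0.5]
grip_width: 85.7
finger_force: 0.0
```

Request:
{"fn": "step_arm", "kwargs": {"deltas": [0,0,0,0,86,0,0,0,0,50,0,0,0,0,50,0,0,0,0,50,0,0,0,0,50,0,0,20,0,50,0,0,35,0,50,0,0,35,0,50,0,0,0,0,50,0,0,0,0,50]}}

```text
time: 26.9
tool_pos: [446.3, 331.6, 94.5]
tcp_rot: [-3.141, -0.001, -3.131]
contact_force: [0.3, 0.6, -2.6]
grip_width: 61.0
finger_force: 30.0
```

Request:
{"fn": "step_arm", "kwargs": {"deltas": [11.6,-44,0,0,50,11.6,-44,0,0,50,11.6,-44,0,0,50,11.6,-44,0,0,50,11.6,-44,0,0,50,11.6,-44,0,0,50,11.6,-44,0,0,50,11.6,-42.6,-20,0,50,0,0,-15,0,50,0,0,0,0,50]}}

```text
time: 28.15
tool_pos: [537.7, -18.0, 58.0]
tcp_rot: [3.14, -0.006, -3.131]
contact_force: [-0.1, 1.0, -0.4]
grip_width: 61.2
finger_force: 30.0
```

Request:
{"fn": "step_arm", "kwargs": {"deltas": [0,0,0,0,50,0,0,0,0,50,0,0,0,0,50,0,0,0,0,50,0,0,0,0,50,0,0,0,0,50,0,0,0,0,50,0,0,0,0,50,0,0,0,0,50,0,0,0,0,50]}}

```text
time: 29.4
tool_pos: [539.8, -18.6, 60.4]
tcp_rot: [3.141, -0.0, -3.131]
contact_force: [-0.3, 0.4, -1.8]
grip_width: 61.8
finger_force: 30.0
```

```bash
python3 - <<'E'
from h import *; from plant import *
o=st(); p=camera_params('wrist'); im=capture('wrist')[:,:,::-1].copy(); cv2.imwrite('pics/w10.png',im)
b=o['tool_pos'][2]-4.8; print('bottom',b)
big=cv2.resize(im,None,fx=2,fy=2); K_=2
m=sil(p,S['TT'],[539,-19,0],np.array([0,0]),(1920,2560),b); cs,_=cv2.findContours(cv2.resize(m,None,fx=.5,fy=.5,interpolation=0),0,1); cv2.drawContours(big,cs,-1,(0,255,0),1)
C=np.array([[582.2,17.3],[575.2,-62],[496.2,-55.6],[503.6,24.3]]); C=np.c_[C-C.mean(0)+[539,-19],[5]*4]
cv2.polylines(big,[np.round(proj(p,C)*2+.5).astype(int)],True,(255,0,0),1)
cv2.imwrite('pics/w10c.png',big[150:750,240:1040])
E
```

```text
t 29.4 pos [539.8 -18.6  60.4] ya 90.62 w 61.8 F [-0.3  0.4 -1.8] j6 -1.76
bottom 55.61885914971247
```

View pics/w10c.png

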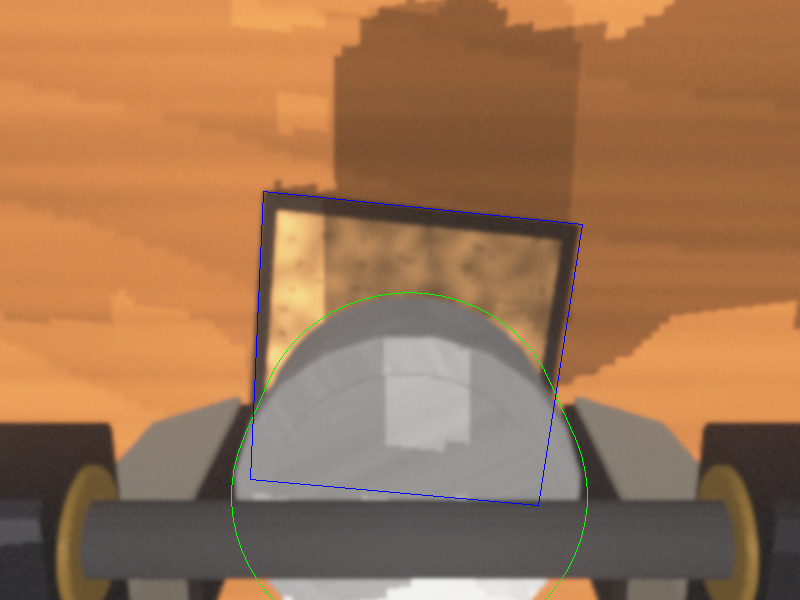

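Request:
{"fn": "step_arm", "kwargs": {"deltas": [-1,-0.7,-15,0,50,0,0,-15,0,50,0,0,-12,0,50,0,0,-6,0,50,0,0,-1.8,0,50,0,0,0,0,50,0,0,0,0,50,0,0,0,0,50,0,0,0,0,78,0,0,0,0,78]}}

```text
time: 30.7
tool_pos: [539.1, -19.4, 10.7]
tcp_rot: [-3.142, 0.001, -3.131]
contact_force: [0.4, 0.1, -0.4]
grip_width: 75.4
finger_force: 0.0
```

Request:
{"fn": "step_arm", "kwargs": {"deltas": [0,0,0,0,78,0,0,30,0,78,0,0,50,0,78,-10,0,50,0,78,-10,0,40,0,84,0,0,0,0,84,0,0,0,0,84,0,0,0,0,84,0,0,0,0,84,0,0,0,0,84]}}

```text
time: 31.95
tool_pos: [518.6, -19.3, 180.0]
tcp_rot: [3.141, -0.001, -3.131]
contact_force: [0.2, 0.1, -0.1]
grip_width: 83.8
finger_force: 0.0
```

```bash
python3 - <<'E'
from h import *; from plant import *
o=st(); p=camera_params('wrist'); im=capture('wrist')[:,:,::-1].copy(); cv2.imwrite('pics/w11.png',im)
c=proj(p,[(539,-19.5,20)])[0]; print(c); u,v=map(int,c)
x,i,cr,M=fit(p,im,c,S['TT'],lambda c:(hs(c)[0]<70),[539,-19.5,0],h=70,yaw=False,dz=5); print('tin wrist',x,i)
# cork outer corners
cr=cv2.resize(im[max(v-75,0):v+75,u-100:u+100],(800,600),interpolation=cv2.INTER_CUBIC)
cv2.imwrite('pics/w11c.png',cr)
E
```

```text
t 31.95 pos [518.6 -19.3 180. ] ya 90.63 w 83.8 F [ 0.2  0.1 -0.1] j6 -1.77
[323.5136544  234.91316172]
tin wrist [538.57504597 -19.82636563] 0.9310993895824914
```

View pics/w11c.png

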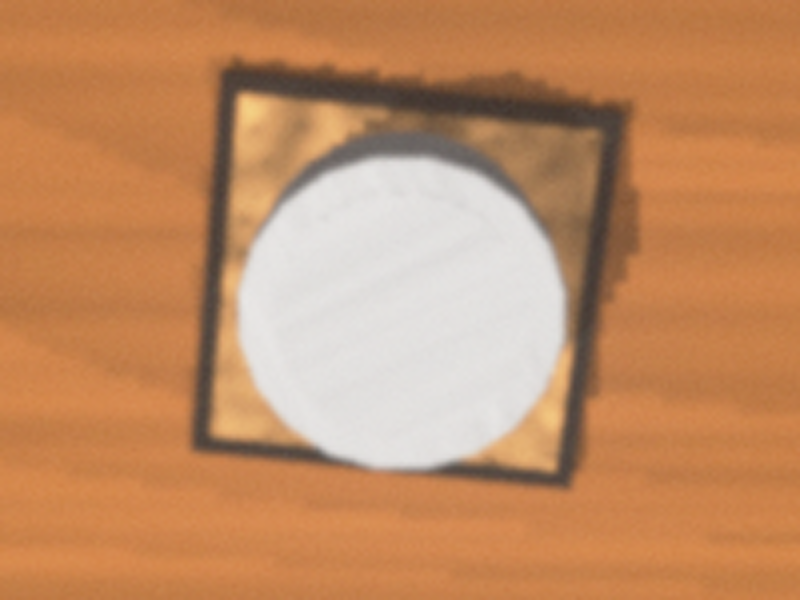

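```bash
python3 - <<'E'
from h import *; from plant import *
p=camera_params('wrist')
inner=np.array([(237,90),(610,128),(562,473),(212,440)])/4+[223-.4,159-.4]
outer=np.array([(223,75),(627,112),(571,486),(194,447)])/4+[223-.4,159-.4]
for P in (inner,outer):
    w=ray(p,P,5); print(w.mean(0),[round(float(np.hypot(*(w[i]-w[i-1]))),1) for i in range(4)])
print(ray(p,[(223+405/4-.4,159+130/4-.4)],5),'rear edge => +31')
E
```

```text
[539.95877005 -19.17645699] [73.4, 73.6, 73.3, 73.1]
[539.54580909 -19.493512  ] [78.0, 79.4, 79.5, 79.0]
[[507.63465847 -19.60046521]] rear edge => +31
```

Tack tin is within about 1 mm of the cork's centre and flat. Last, the wax tin.

Request:
{"fn": "step_arm", "kwargs": {"deltas": [-11.5,-45,0,0,66,-11.5,-45,0,0,66,-11.5,-45,0,0,66,-11.5,-45,0,0,66,-11.5,-45,0,0,66,-11.5,-45,0,0,66,-11.5,-45,0,0,66,-11.2,-44.8,0,0,66,0,0,-40,0,66,0,0,-40,0,66]}}

```text
time: 33.25
tool_pos: [426.8, -380.0, 99.7]
tcp_rot: [-3.141, 0.001, -3.132]
contact_force: [-0.6, -0.3, 0.5]
grip_width: 66.1
finger_force: 0.0
```

Request:
{"fn": "step_arm", "kwargs": {"deltas": [0,0,-40,0,66,0,0,-30,0,66,0,0,-16,0,66,0,0,-8,0,66,0,0,0,0,66,0,0,0,0,66,0,0,0,0,66,0,0,0,0,30,0,0,0,0,30,0,0,0,0,30]}}

```text
time: 34.5
tool_pos: [427.1, -379.1, 6.7]
tcp_rot: [3.142, 0.0, -3.131]
contact_force: [-0.4, 0.3, 0.0]
grip_width: 40.9
finger_force: 0.0
```

Request:
{"fn": "step_arm", "kwargs": {"deltas": [0,0,0,0,30,0,0,20,0,30,0,0,40,0,30,0,0,40,0,30,0,0,0,0,30,0,0,0,0,30,0,0,0,0,30,0,0,0,0,30,0,0,0,0,30,0,0,0,0,30]}}

```text
time: 35.75
tool_pos: [427.0, -379.0, 106.4]
tcp_rot: [3.141, -0.0, -3.131]
contact_force: [0.1, 0.9, -0.1]
grip_width: 39.4
finger_force: 30.0
```

Request:
{"fn": "step_arm", "kwargs": {"deltas": [14,45,0,0,30,14,45,0,0,30,14,45,0,0,30,14,45,0,0,30,14,45,0,0,30,14,45,0,0,30,14,45,0,0,30,13.9,44.5,0,0,30,0,0,-30,0,30,0,0,-20,0,30]}}

```text
time: 37.0
tool_pos: [538.8, -18.6, 55.7]
tcp_rot: [3.141, -0.0, -3.129]
contact_force: [0.1, -0.2, -0.8]
grip_width: 38.7
finger_force: 30.0
```

Request:
{"fn": "step_arm", "kwargs": {"deltas": [0,0,0,0,30,0,0,0,0,30,0,0,0,0,30,0,0,0,0,30,0,0,0,0,30,0,0,0,0,30,0,0,0,0,30,0,0,0,0,30,0,0,0,0,30,0,0,0,0,30]}}

```text
time: 38.25
tool_pos: [538.9, -19.6, 56.6]
tcp_rot: [3.141, -0.0, -3.131]
contact_force: [-0.3, 0.3, -1.1]
grip_width: 39.2
finger_force: 30.0
```

```bash
python3 - <<'E'
from h import *; from plant import *
o=st(); p=camera_params('wrist'); im=capture('wrist')[:,:,::-1].copy(); cv2.imwrite('pics/w12.png',im)
b=o['tool_pos'][2]-6.2; big=cv2.resize(im,None,fx=2,fy=2)
for sh,q,dz,col in ((S['WT'],(538.9,-19.5,0),b,(0,255,0)),(S['TT'],(538.7,-19.7,0),5,(255,0,0))):
    m=sil(p,sh,q,np.array([0,0]),(1920,2560),dz); cs,_=cv2.findContours(cv2.resize(m,None,fx=.5,fy=.5,interpolation=0),0,1); cv2.drawContours(big,cs,-1,col,1)
cv2.imwrite('pics/w12c.png',big[200:700,340:940]); print(b)
E
```

```text
t 38.25 pos [538.9 -19.6  56.6] ya 90.63 w 39.2 F [-0.3  0.3 -1.1] j6 -1.76
50.42033854046287
```

View pics/w12c.png

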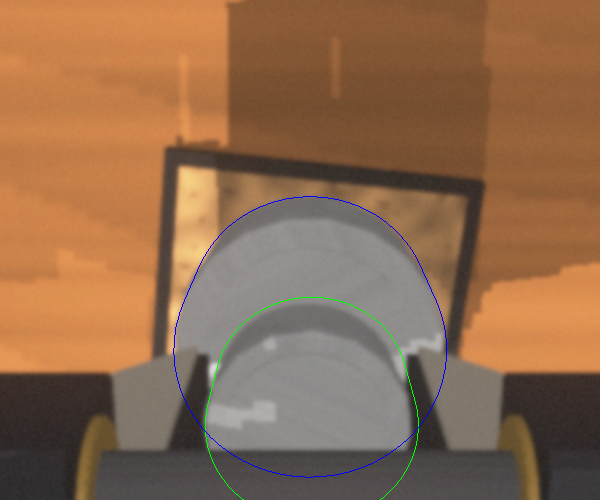

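Request:
{"fn": "step_arm", "kwargs": {"deltas": [-0.8,0,-8,0,30,0,0,-5,0,30,0,0,-3,0,30,0,0,-1,0,30,0,0,0,0,30,0,0,0,0,30,0,0,0,0,54,0,0,0,0,54,0,0,0,0,54,0,0,30,0,54]}}

```text
time: 39.55
tool_pos: [536.6, -19.4, 68.2]
tcp_rot: [3.141, -0.005, -3.131]
contact_force: [0.6, -0.7, 0.2]
grip_width: 53.8
finger_force: 0.0
```

Request:
{"fn": "step_arm", "kwargs": {"deltas": [0,0,50,0,54,0,0,50,0,54,-20,0,40,0,54,-20,0,0,0,60,0,0,0,0,60,0,0,0,0,60,0,0,0,0,60,0,0,0,0,60,0,0,0,0,60,0,0,0,0,60]}}

```text
time: 40.8
tool_pos: [498.2, -19.6, 209.5]
tcp_rot: [3.141, -0.0, -3.131]
contact_force: [0.1, -0.4, 0.9]
grip_width: 60.3
finger_force: 0.0
```

```bash
python3 - <<'E'
from h import *; from plant import *
o=st(); p=camera_params('wrist'); im=capture('wrist')[:,:,::-1].copy(); cv2.imwrite('pics/w13.png',im)
a=cv2.imread('pics/w13.png'); c=proj(p,[(539,-19.5,30)])[0]; u,v=map(int,c)
a=cv2.resize(a[max(v-60,0):v+60,max(u-60,0):u+60],(400,400),interpolation=cv2.INTER_CUBIC)
t=capture('scene')[:,:,::-1]; b=cv2.resize(t[160:310,190:430],(400,250),interpolation=cv2.INTER_CUBIC)
b=cv2.copyMakeBorder(b,0,150,0,0,cv2.BORDER_CONSTANT); cv2.imwrite('pics/fin.png',np.hstack([a,b]))
E
```

```text
t 40.8 pos [498.2 -19.6 209.5] ya 90.63 w 60.3 F [ 0.1 -0.4  0.9] j6 -1.78
```

View pics/fin.png

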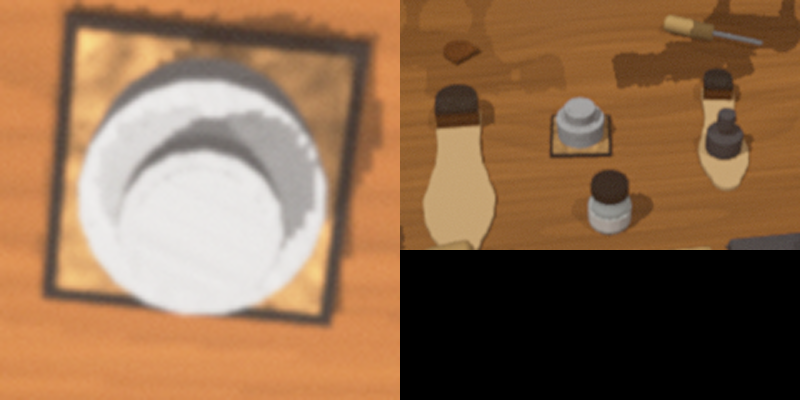

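The final view shows the wax tin centred on the tack tin, heels and weight in place, and the jar untouched.

```bash
python3 -c "
from plant import *
print(close_job())"
```

```text
the job is handed in; nothing more can be done
None
```

The job is done and handed in at about 41 s: in my last images both heels, the weight and the stacked tins measured within about 1–2 mm of where they belong, and the jar was not touched, but I viewed 17 pictures, over the limit of 14.

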